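# Go/no-go check of a brass objective sleeve

### The job

Check the bore of the brass sleeve with the yellow-handled gauge: push the plug with the green collar (go) down into the bore until the collar is home on the rim, draw it out, then set the big plug with the red collar (no-go) centrally on the same mouth and press it lightly for a moment to confirm that it will not enter. Then stand the gauge upright on the middle of the blue mat again and let go. Be gentle with the sleeve, and leave the black-handled gauge where it stands.

Things in the scene. Friction and masses are not known exactly. Their poses are not given: they have to be found in the camera images.
- gauge_grip (a point): Yellow-handled two-plug gauge, 0.3 to 0.6 kg, upright on the blue mat. Point: centre of its handle, 70 mm above the plugs' feet. Handle 40 mm (x) by 26 mm (y, the width to grip), top 24 mm above this point. It stands on a dark bar, 124 mm long with its collars, top 28 mm below this point. x runs along the bar from no-go to go plug, z up.
- go_foot (a point): Centre of the go plug's foot, 40 mm along the gauge's +x from the handle's centre and 70 mm below it; axes as the gauge's. Steel plug 24 mm in diameter, foot tapered to 14 mm over its last 7 mm, 26 mm long below a green collar 44 mm in diameter and 16 mm tall.
- nogo_foot (a point): Centre of the no-go plug's foot, 40 mm along the gauge's -x from the handle's centre and 70 mm below it; axes as the gauge's. Steel plug 38 mm in diameter with a flat foot, 26 mm long below a red collar 44 mm in diameter and 16 mm tall.
- brass_sleeve_bore (a point): Brass sleeve, upright and fixed on a black foot 74 mm square and 15 mm high. This point is the centre of the bore's mouth, 60 mm above the table; z points up. Bore 32 mm in diameter and 40 mm deep, closed below; the sleeve is 56 mm in outer diameter. A steel-coloured sleeve of the same form stands elsewhere and is not to be checked.
- blue_mat: Blue mat fixed to the table, 170 mm (x) by 110 mm (y), 3 mm thick; origin at the centre of its underside, on the table. The yellow-handled gauge stands on it at the start and belongs there at the end.
- spare_grip (a point): Bystander: a gauge of the same form and size but with a black handle and white and dark collars, standing loose on a grey mat. This point is the centre of its handle, 70 mm above its feet.
Mind the look-alikes: they are no part of the job. Leave any orange or pink look-alike of the part that bears gauge_grip alone. What is shaped like the part that bears brass_sleeve_bore but orange or turquoise is not meant.

How it is judged:
On the way, in this order (a step that is already met when the one before it is completed fails the run):
1. the go plug is home in the brass sleeve: collar within 6 mm of the rim, gauge upright within 10 degrees (x of go_foot in the frame of brass_sleeve_bore between -0.012 and 0.012 m and y of go_foot in the frame of brass_sleeve_bore between -0.012 and 0.012 m and z of go_foot in the frame of brass_sleeve_bore below -0.02 m and angle between gauge_grip's own z axis and vertical below 0.18 rad), for 0.2 s.
2. the no-go plug rests on the mouth of the same bore, within 12 mm of its centre each way and 5 mm of the rim's height, pressing with more than 1 N, and does not enter (x of nogo_foot in the frame of brass_sleeve_bore between -0.012 and 0.012 m and y of nogo_foot in the frame of brass_sleeve_bore between -0.012 and 0.012 m and z of nogo_foot in the frame of brass_sleeve_bore between -0.005 and 0.005 m and angle between gauge_grip's own z axis and vertical below 0.18 rad and contact force between gauge and brass_sleeve above 1 N), for 0.2 s.
At the end, for the whole second after the job is handed in: The yellow-handled gauge stands upright (within 10 degrees), at rest and released on its plugs on the blue mat, its handle within 45 mm of the mat's centre along each side (x of gauge_grip in the frame of blue_mat between -0.045 and 0.045 m and y of gauge_grip in the frame of blue_mat between -0.045 and 0.045 m and z of gauge_grip in the frame of blue_mat between 0.063 and 0.083 m and angle between gauge_grip's own z axis and vertical below 0.18 rad and linear speed of gauge below 0.02 m/s and contact force between gauge and the fingers below 0.1 N); the robot touches nothing.
It fails at once if the black-handled gauge is moved by more than 20 mm (distance of spare_grip from where it was at the start of the episode above 0.02 m).
It fails at once if the brass sleeve is rammed with the gauge (more than 100 N) (contact force between gauge and brass_sleeve above 100 N).
It also fails if it takes over 48 s, if anything falls off the work surface, if the arm or the gripper's body presses on something with over 40 N, if the wrist force passes 120 N, or if a joint passes its speed limit or range.

### The arm

A 6-joint arm with a two-finger parallel gripper is mounted at the origin on the work surface. World frame = base frame: x ahead of the robot, y to its left, z up, the work surface at z = 0. Lengths are in m, angles in rad, forces in N, time in s.
With the tool pointing down it reaches from about 0.25 to 0.725 m from the base axis. Payload 9.7 kg.
Tool frame: the origin (TCP) lies between the finger pads; the fingertips stand ahead of it and the grasp point (between the pads) is the TCP (r.finger_overhang is the y of the fingertips in the tool frame, in m); y points along the fingers, x is the direction in which the jaws open and shut, and the axes are right-handed (so a half turn about y gives the same grasp; the last joint's range is limited). The gripper opens to 85 mm and grips with 20 to 120 N. Pads are 22 mm wide; open, the fingers measure 114 mm over their backs; the gripper's body (76 mm by 85 mm) begins 54 mm behind the grasp point. The pads swing forward as they close: fully open they stand 13 mm farther back than shut.
Start: joints at [-1.251, 0.087, 0.176, 1.66, 0, 1.571], TCP at [0.173, -0.522, 0.25] pointing down, gripper open.
Joint ranges: [-3.13, 3.13], [-0.85, 1.81], [-1.15, 1.24], [-2.2, 2.28], [-1.44, 1.52], [-3.14, 3.14]. Speed limits (rad/s): [2.22, 2.22, 2.57, 3.14, 3.14, 3.14].

### API

Orientations are given as a rotation vector (axis times angle).
In Python, from station import r gives the robot as it stands.
- The arm moves only by the shell command python3 -m inch 'ROWS'. ROWS is JSON, one flat list of numbers, 7 for each row, row after row: the turn, a rotation vector about the tool's x, y, z in rad, then the shift along the tool's x, y, z in cm, then the closure in counts, from 0 (fully open) to 255 (shut). In form: [wx, wy, wz, dx, dy, dz, fingers, wx, wy, wz, dx, dy, dz, fingers, ...]. A call has 1 to 12 rows; each row is the pose to reach, as a shift and turn from the pose commanded when the call began, along the tool's axes at that moment; what a row does not reach only later rows make up. A row lasts 1/12 s, in which the tool goes at most 41.7 mm and 7.16 degrees, less where a joint would pass 70% of its speed; a pose out of reach is approached as far as the arm can. A call with a gripper value outside its range is refused whole. The fingers move at their own pace and stop on an object; the grip force is fixed at half the most. Time passes only in rows, so rows that repeat a pose let the fingers close. It gives the time, the measured TCP pose, the force and the opening at its end, in the units of the state.
- r.sense(): the state, without advancing time (a new reading comes with each control period).
- r.read_camera(name): name is "scene" or "top" or "wrist"; returns (picture, depth): 480x640x3 uint8, red, green, blue; 480x640 float32, m along the optical axis (not along the pixel's ray), 0 where there is no reading.
- r.camera_params(name): a dict with "camera_matrix" (3x3 intrinsics, pixels), "R" (3x3) and "t" (3): a world point X has camera coordinates R X + t. Camera axes: x right, y down, z forward; pixel columns grow to the right and rows downward; lengths in m; the calibration is good to about 2 mm. A picture is of the moment at which its call begins: read the wrist's pose just before it. camera_params takes no time and is no camera call; for the wrist camera it gives the pose at the moment of the call.
- r.sign_off(): hands the job in, once; it reports no verdict.
Trained networks look in the newest picture that a camera, given by its name, has taken for a name from the list of things; names that differ only in an ending like _2 or _b are one class to them, and where a whole thing is asked for, a point or a joint stands for the part that bears it (a point fixed in the world has none). Each returns a list of dicts, best first, with "p" (0 to 1); they miss things now and then, are a little off and sometimes report something else, mostly with a low value. They report only what shows in the picture. A call takes as long as a camera call. They do not tell look-alikes from the thing itself.
- r.find_in(camera, label): "centre" ([column, row] in pixels, amid what is visible of it).
- r.tip_of(camera, label): "centre" ([column, row] in pixels: a listed point, or the origin of a listed thing).
The state is a dict: "time": time; "joints": joint angles; "joint_vel": joint speeds; "joint_torque": joint torques, N m; "tool_pos": TCP position; "eef_rot": TCP orientation; "wrist_force": force on the tool from outside, world axes, zero at the start; "wrist_torque": the same for the moment, N m; "width": opening from 0.0 (shut) to 1.0 (fully open).
Only numpy, scipy, OpenCV 4.12 (cv2) and the standard library are available. Lean on these libraries where they do the work, as an engineer would, in place of code of your own. Each camera call takes 0.05 s, during which the arm holds its last target. There are 200 camera calls.

## Working session

There is one attempt and no reset: what is moved stays moved. The work goes in short steps, Python scripts to look and compute and a shell command to move; the robot and the scene stay as the last step left them, time stands still between calls to the robot, and variables do not carry over. Pictures are saved under pics/ and viewed, about 8 in all and at most 12, crops included, and the job is handed in when it is done.

```bash
ls; mkdir -p pics
cat > h.py <<'E'
import numpy as np, cv2
from scipy.spatial.transform import Rotation as Ro
from station import r
def cam(n):
    p=r.camera_params(n); return np.array(p["camera_matrix"]),np.array(p["R"]),np.array(p["t"])
def at_z(P,uv,z):
    K,R,t=P; d=R.T@np.linalg.solve(K,[uv[0],uv[1],1.]); c=-R.T@t
    return c+d*(z-c[2])/d[2]
def cloud(P,dep):
    K,R,t=P; v,u=np.indices(dep.shape)
    X=np.stack([(u-K[0,2])/K[0,0]*dep,(v-K[1,2])/K[1,1]*dep,dep],-1)
    return (X-t)@R
E
python3 - <<'E'
from h import *
np.set_printoptions(precision=4,suppress=True)
for n in ["top","scene"]:
    im,d=r.read_camera(n); cv2.imwrite(f"pics/{n}0.png",im[:,:,::-1]); P=cam(n)
    np.savez(f"pics/{n}0.npz",im=im,d=d)
    print(n,-P[1].T@P[2])
    for l,z in [("gauge_grip",.073),("go_foot",.003),("nogo_foot",.003),("brass_sleeve_bore",.06),("blue_mat",0),("spare_grip",.073)]:
        for o in r.tip_of(n,l)[:4]: print(l,round(o["p"],2),o["centre"],at_z(P,o["centre"],z))
s=r.sense(); print(s["time"],s["tool_pos"],s["eef_rot"],Ro.from_rotvec(s["eef_rot"]).as_matrix(),r.finger_overhang)
E
```

```text
pics
top [0.383  0.0955 1.161 ]
gauge_grip 0.9 [318.1, 222.1] [0.5165 0.0846 0.073 ]
gauge_grip 0.84 [279.9, 302.6] [0.3328 0.1778 0.073 ]
gauge_grip 0.8 [382.6, 280.2] [ 0.3768 -0.0608  0.073 ]
go_foot 0.75 [378.6, 298.2] [ 0.3327 -0.0592  0.003 ]
go_foot 0.64 [273.7, 285.5] [0.3717 0.1973 0.003 ]
nogo_foot 0.76 [326.9, 242.1] [0.4746 0.0636 0.003 ]
nogo_foot 0.66 [289.1, 315.6] [0.2974 0.1614 0.003 ]
nogo_foot 0.62 [374.0, 272.7] [ 0.3955 -0.0503  0.003 ]
brass_sleeve_bore 0.9 [151.7, 244.8] [0.4756 0.4745 0.06  ]
brass_sleeve_bore 0.86 [207.1, 227.6] [0.5124 0.3455 0.06  ]
brass_sleeve_bore 0.84 [152.2, 188.3] [0.6093 0.4735 0.06  ]
blue_mat 0.8 [315.6, 228.1] [0.5106 0.0906 0.    ]
spare_grip 0.88 [409.0, 202.0] [ 0.5582 -0.1307  0.073 ]
scene [1.0486 0.6094 1.211 ]
gauge_grip 0.91 [306.1, 195.8] [ 0.3735 -0.0498  0.073 ]
gauge_grip 0.84 [381.3, 237.0] [0.3449 0.1858 0.073 ]
gauge_grip 0.66 [305.5, 256.1] [0.5173 0.0815 0.073 ]
go_foot 0.89 [376.3, 266.0] [0.3835 0.2077 0.003 ]
go_foot 0.62 [302.2, 283.1] [0.551 0.099 0.003]
go_foot 0.58 [314.4, 201.6] [ 0.3319 -0.0583  0.003 ]
nogo_foot 0.95 [312.7, 258.3] [0.477  0.0679 0.003 ]
nogo_foot 0.87 [380.3, 239.8] [0.3108 0.1635 0.003 ]
nogo_foot 0.76 [297.1, 219.4] [ 0.4109 -0.0513  0.003 ]
brass_sleeve_bore 0.79 [410.8, 390.0] [0.6127 0.4798 0.06  ]
brass_sleeve_bore 0.78 [389.3, 323.6] [0.5185 0.3481 0.06  ]
brass_sleeve_bore 0.73 [448.4, 342.8] [0.4668 0.4776 0.06  ]
blue_mat 0.86 [309.8, 272.0] [0.5121 0.0896 0.    ]
spare_grip 0.56 [236.4, 221.6] [ 0.559  -0.1258  0.073 ]
0.7 [ 0.1729 -0.5221  0.2503] [-1.3437  0.9705 -0.9705] [[ 0.3143 -0.      0.9493]
 [-0.9493 -0.      0.3143]
 [ 0.     -1.     -0.    ]] 0.019
```

Run:
```python
import cv2
a=cv2.imread("pics/top0.png")[150:350,110:450]
cv2.imwrite("pics/top0c.png",cv2.resize(a,None,fx=2.3,fy=2.3,interpolation=cv2.INTER_CUBIC))
```

```text
(no output)
```

View pics/top0c.png

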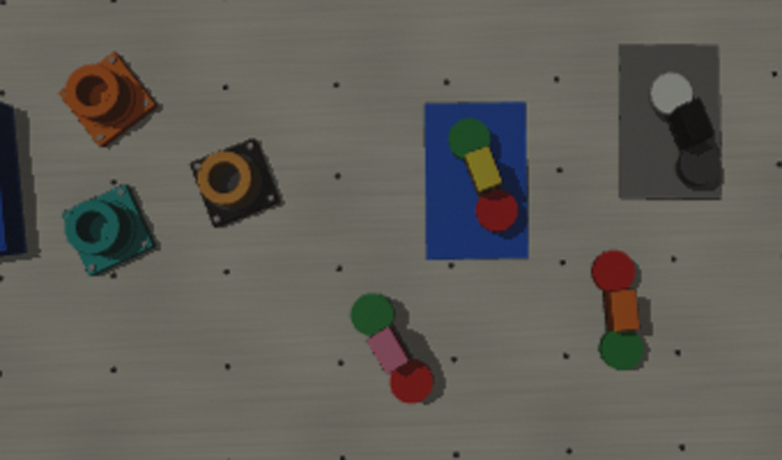

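View pics/scene0.png

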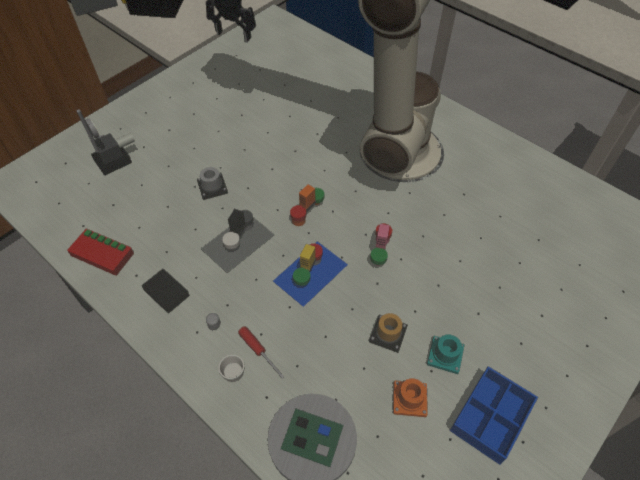

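The top crop shows the yellow gauge at (483,168), which is full-image (320,223), with green at the far end and red near the robot. The brass sleeve on its black foot is at crop (225,178), full-image (208,227). The pink and orange gauges and the orange and turquoise sleeves are the look-alikes. Next I'll refine the positions using colour and depth.

Run:
```python
from h import *
np.set_printoptions(precision=4,suppress=True)
for n in ["top","scene"]:
    f=np.load(f"pics/{n}0.npz"); im=f["im"]; P=cam(n); X=cloud(P,f["d"]); hsv=cv2.cvtColor(im,cv2.COLOR_RGB2HSV)
    H,S,V=[hsv[...,i].astype(int) for i in range(3)]
    near=lambda c,rad:np.hypot(X[...,0]-c[0],X[...,1]-c[1])<rad
    out={}
    for nm,m,z in [("green",(H>45)&(H<85)&(S>110),(.038,.052)),("red",((H<6)|(H>172))&(S>130),(.038,.052)),("yel",(H>20)&(H<35)&(S>110),(.09,.105))]:
        m=m&near((.515,.085),.09)&(X[...,2]>z[0])&(X[...,2]<z[1])
        # centroid pixel -> plane
        v,u=np.nonzero(m); zz=np.mean(z) if nm!="yel" else .097
        (cx,cy),rad=cv2.minEnclosingCircle(np.stack([u,v],1).astype(np.float32))
        out[nm]=at_z(P,(cx,cy),zz if nm=="yel" else .045); print(n,nm,m.sum(),X[m].mean(0),out[nm])
    g=out["green"]-out["red"]; print("mid",(out["green"]+out["red"])/2,"yaw",np.degrees(np.arctan2(g[1],g[0])),np.hypot(*g[:2]))
    m=near((.514,.347),.045)&(X[...,2]>.056)&(X[...,2]<.066)
    v,u=np.nonzero(m)
    q=X[m]; A=np.c_[2*q[:,:2],np.ones(len(q))]
    (cx,cy),rad=cv2.minEnclosingCircle(np.stack([u,v],1).astype(np.float32)); e=at_z(P,(cx,cy),.06)
    print("rim",m.sum(),q.mean(0),"enc",e,rad)
    m=(H>100)&(H<125)&(S>120)&near((.511,.09),.11)&(X[...,2]<.012)
    v,u=np.nonzero(m); b=cv2.minAreaRect(np.stack([u,v],1).astype(np.float32)); print("mat",at_z(P,b[0],.003),b)
    c=cv2.boxPoints(b); print([at_z(P,k,.003)[:2] for k in c])
```

```text
top green 217 [0.5515 0.0953 0.0448] [0.5492 0.0942 0.045 ]
top red 258 [0.4737 0.0677 0.045 ] [0.4739 0.068  0.045 ]
top yel 190 [0.5115 0.0813 0.0967] [0.5114 0.0817 0.097 ]
mid [0.5116 0.0811 0.045 ] yaw 19.15082472720087 0.0797267479984527
rim 290 [0.5144 0.3451 0.0596] enc [0.5144 0.345  0.06  ] 11.811968803405762
mat [0.5092 0.0871 0.003 ] ((317.0, 228.5), (67.0, 44.0), 90.0)
[array([0.5948, 0.1396]), array([0.5919, 0.0297]), array([0.4245, 0.0352]), array([0.4277, 0.1437])]
scene green 130 [0.5522 0.0976 0.0437] [0.5521 0.0975 0.045 ]
scene red 70 [0.4687 0.0788 0.0431] [0.4753 0.0749 0.045 ]
scene yel 140 [0.5151 0.0853 0.0948] [0.5162 0.0861 0.097 ]
mid [0.5137 0.0862 0.045 ] yaw 16.400359406007706 0.08009143809579289
rim 227 [0.517  0.3502 0.0589] enc [0.5163 0.3493 0.06  ] 11.795076370239258
mat [0.5142 0.0927 0.003 ] ((310.0970458984375, 272.602783203125), (38.08740997314453, 64.01754760742188), 46.63658142089844)
[array([0.5947, 0.0399]), array([0.4118, 0.0362]), array([0.4321, 0.1466]), array([0.608 , 0.1445])]
```

```bash
python3 -m inch '[0,0,0,-12,0,13,0, 0,0,0,-23,0,25.6,0, 0,0,0,-23,0,25.6,0, 0,0,0,-23,0,25.6,0, 0,0,0,-23,0,25.6,0, 0,0,0,-23,0,25.6,0, 0,0,0,-23,0,25.6,0, 0,0,0,-23,0,25.6,0, 0,0,0,-23,0,25.6,0, 0,0,0,-23,0,25.6,0, 0,0,0,-23,0,25.6,0]'
python3 -m inch '[0,0,0,-12,0,13,0, 0,0,0,-23.5,0,25.6,0, 0,0,0,-23.5,0,25.6,0, 0,0,0,-23.5,0,25.6,0, 0,0,0,-23.5,0,25.6,0, 0,0,0,-23.5,0,25.6,0, 0,0,0,-23.5,0,25.6,0, 0,0,0,-23.5,0,25.6,0, 0,0,0,-23.5,0,25.6,0, 0,0,0,-23.5,0,25.6,0, 0,0,0,-23.5,0,25.6,0, 0,0,0,-23.5,0,25.6,0]'
python3 - <<'E'
from h import *
np.set_printoptions(precision=4,suppress=True)
P=cam("wrist"); im,d=r.read_camera("wrist"); cv2.imwrite("pics/w1.png",im[:,:,::-1]); np.savez("pics/w1.npz",im=im,d=d)
print(-P[1].T@P[2],P[1])
for l,z in [("gauge_grip",.073),("go_foot",.003),("nogo_foot",.003),("blue_mat",0)]:
    for o in r.tip_of("wrist",l)[:3]: print(l,round(o["p"],2),o["centre"],at_z(P,o["centre"],z))
X=cloud(P,d);hsv=cv2.cvtColor(im,cv2.COLOR_RGB2HSV); H,S,V=[hsv[...,i].astype(int) for i in range(3)]
near=np.hypot(X[...,0]-.512,X[...,1]-.083)<.08
for nm,m,z,pl in [("green",(H>45)&(H<85)&(S>110),(.035,.055),.045),("red",((H<6)|(H>172))&(S>130),(.035,.055),.045),("yel",(H>20)&(H<35)&(S>110),(.09,.105),.097)]:
    m=m&near&(X[...,2]>z[0])&(X[...,2]<z[1]); v,u=np.nonzero(m)
    if len(u)<20: print(nm,len(u)); continue
    (cx,cy),rad=cv2.minEnclosingCircle(np.stack([u,v],1).astype(np.float32)); b=cv2.minAreaRect(np.stack([u,v],1).astype(np.float32))
    print(nm,m.sum(),X[m].mean(0),"enc",at_z(P,(cx,cy),pl),rad,"rect",at_z(P,b[0],pl),b)
s=r.sense(); print(s["time"],s["tool_pos"]); print(Ro.from_rotvec(s["eef_rot"]).as_matrix())
E
```

```text
time: 1.62
tool_pos: [0.3439, -0.2228, 0.2505]
eef_rot: [-1.345, 0.968, -0.969]
wrist_force: [0.8, -0.3, 0.6]
width: 0.999
time: 2.62
tool_pos: [0.5126, 0.0787, 0.2502]
eef_rot: [-1.344, 0.972, -0.972]
wrist_force: [0.5, 0.6, -0.1]
width: 1.0
[0.5863 0.102  0.3737] [[ 0.314  -0.9494  0.0003]
 [-0.9047 -0.2991  0.3033]
 [-0.2878 -0.0955 -0.9529]]
gauge_grip 0.97 [404.5, 382.6] [ 0.3697 -0.0519  0.073 ]
gauge_grip 0.9 [168.5, 345.6] [0.3383 0.1807 0.073 ]
gauge_grip 0.74 [320.4, 209.1] [0.5133 0.0834 0.073 ]
go_foot 0.69 [384.7, 368.5] [ 0.331 -0.057  0.003]
go_foot 0.62 [184.6, 279.2] [0.372  0.1983 0.003 ]
nogo_foot 0.67 [325.2, 231.4] [0.4746 0.0666 0.003 ]
nogo_foot 0.66 [404.2, 310.4] [ 0.4125 -0.0496  0.003 ]
blue_mat 0.63 [314.9, 190.5] [0.5128 0.0905 0.    ]
green 1870 [0.551  0.0962 0.045 ] enc [0.5507 0.096  0.045 ] 24.851686477661133 rect [0.5514 0.0966 0.045 ] ((320.0, 157.5), (47.0, 48.0), 90.0)
red 839 [0.4703 0.067  0.045 ] enc [0.4763 0.0698 0.045 ] 22.654150009155273 rect [0.4726 0.0684 0.045 ] ((322.58251953125, 245.80638122558594), (34.690879821777344, 45.09814453125), 88.31531524658203)
yel 1508 [0.5138 0.0828 0.0969] enc [0.514  0.0823 0.097 ] 27.9965877532959 rect [0.5142 0.0832 0.097 ] ((320.4999694824219, 215.49998474121094), (48.99999237060547, 30.999996185302734), 90.0)
2.8667 [0.5126 0.0793 0.2507]
[[ 0.3129  0.0007  0.9498]
 [-0.9498  0.0001  0.3129]
 [ 0.0002 -1.      0.0007]]
```

View pics/w1.png

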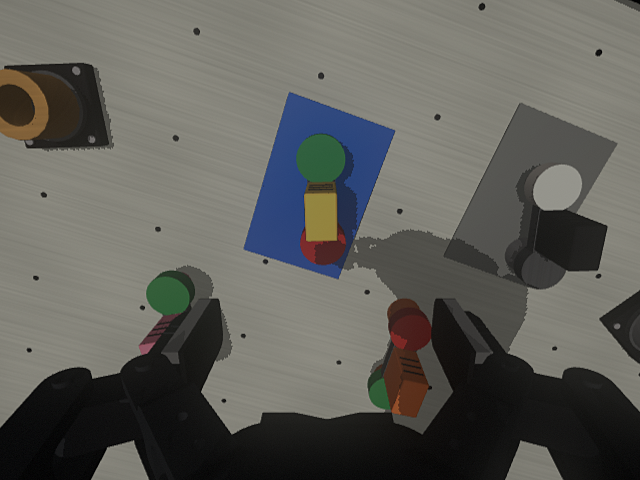

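The wrist view puts the yellow handle at (320,215), lined up with the tool to within about 1°, with the green collar at (321,158). I'll descend and grip.

```bash
python3 -m inch '[0,0,0,-0.3,4,0.2,0, 0,0,0,-0.3,8,0.2,0, 0,0,0,-0.3,12,0.2,0, 0,0,0,-0.3,15,0.2,0, 0,0,0,-0.3,16.5,0.2,0, 0,0,0,-0.3,17.4,0.2,0, 0,0,0,-0.3,17.4,0.2,0, 0,0,0,-0.3,17.4,0.2,0]'
python3 -m inch '[0,0,0,0,0,0,120, 0,0,0,0,0,0,200, 0,0,0,0,0,0,255, 0,0,0,0,0,0,255, 0,0,0,0,0,0,255, 0,0,0,0,0,0,255, 0,0,0,0,0,0,255, 0,0,0,0,0,0,255]'
```

```text
time: 3.53
tool_pos: [0.514, 0.0836, 0.0772]
eef_rot: [-1.343, 0.97, -0.971]
wrist_force: [1.0, -0.1, 0.7]
width: 1.003
time: 4.2
tool_pos: [0.5141, 0.0839, 0.0769]
eef_rot: [-1.343, 0.97, -0.971]
wrist_force: [0.1, 0.4, 4.2]
width: 0.3
```

Gripped at opening 0.30, about 25.5 mm. I'll lift and move to where the bore shows ahead of the go plug.

```bash
python3 -m inch '[0,0,0,0,-2,0,255, 0,0,0,0,-5,0,255, 0,0,0,0,-8,0,255, 0,0,0,0,-11.5,0,255, 0,0,0,-3,-11.5,-0.5,255, 0,0,0,-7,-11.5,-1,255, 0,0,0,-11,-11.5,-2,255, 0,0,0,-15,-11.5,-3,255, 0,0,0,-19,-11.5,-3.6,255, 0,0,0,-22,-11.5,-3.6,255, 0,0,0,-24,-11.5,-3.6,255, 0,0,0,-25,-11.5,-3.6,255]'
python3 -m inch '[0,0,0,0,0,0,255, 0,0,0,0,0,0,255, 0,0,0,0,0,0,255]'
python3 - <<'E'
from h import *
np.set_printoptions(precision=4,suppress=True)
s=r.sense(); P=cam("wrist"); im,d=r.read_camera("wrist"); cv2.imwrite("pics/w2.png",im[:,:,::-1]); np.savez("pics/w2.npz",im=im,d=d)
T=Ro.from_rotvec(s["eef_rot"]).as_matrix(); print(s["time"],s["tool_pos"],s["wrist_force"]); print(T)
for l,z in [("brass_sleeve_bore",.06),("go_foot",s["tool_pos"][2]-.074)]:
    for o in r.tip_of("wrist",l)[:3]: print(l,round(o["p"],2),o["centre"],at_z(P,o["centre"],z))
X=cloud(P,d)
near=np.hypot(X[...,0]-.515,X[...,1]-.347)<.05
m=near&(X[...,2]>.055)&(X[...,2]<.066); v,u=np.nonzero(m)
(cx,cy),rad=cv2.minEnclosingCircle(np.stack([u,v],1).astype(np.float32)); print("rim",m.sum(),X[m].mean(0),at_z(P,(cx,cy),X[m][:,2].mean()),rad)
B=at_z(P,(cx,cy),X[m][:,2].mean())
hsv=cv2.cvtColor(im,cv2.COLOR_RGB2HSV); H,S,V=[hsv[...,i].astype(int) for i in range(3)]
Y=(X-s["tool_pos"])@T  # tool coords
for nm,mm in [("green",(H>45)&(H<85)&(S>110)),("yel",(H>20)&(H<35)&(S>110))]:
    m=mm&(np.linalg.norm(Y,axis=-1)<.1); v,u=np.nonzero(m)
    q=Y[m]; print(nm,m.sum(),q.min(0),q.max(0),np.median(q,0))
    if nm=="green":
        top=q[:,1]<np.percentile(q[:,1],30)+.003; t=m.copy(); t[m]=top; v,u=np.nonzero(t)
        (cx,cy),rad=cv2.minEnclosingCircle(np.stack([u,v],1).astype(np.float32)); zc=X[t][:,2].mean()
        G=at_z(P,(cx,cy),zc); print("green top",t.sum(),G,rad,(G-s["tool_pos"])@T)
        print("world G->bore in tool axes", (B-G)@T)
E
```

```text
time: 5.2
tool_pos: [0.4496, 0.1845, 0.1911]
eef_rot: [-1.347, 0.948, -0.906]
wrist_force: [0.4, -0.7, -4.7]
width: 0.301
time: 5.45
tool_pos: [0.4495, 0.1846, 0.1911]
eef_rot: [-1.347, 0.948, -0.906]
wrist_force: [-0.2, -0.2, -5.1]
width: 0.299
5.45 [0.4495 0.1846 0.1911] [-0.1751 -0.25   -5.0835]
[[ 0.3653 -0.0121  0.9308]
 [-0.9304  0.0277  0.3655]
 [-0.0302 -0.9995 -0.0011]]
brass_sleeve_bore 0.58 [131.7, 45.2] [0.5149 0.3481 0.06  ]
go_foot 0.17 [459.9, 182.4] [0.5157 0.1344 0.1171]
rim 4580 [0.5152 0.3466 0.0596] [0.5155 0.3463 0.0596] 50.21215057373047
green 7373 [-0.059  -0.0731 -0.0124] [0.0224 0.0414 0.0599] [0.0007 0.0319 0.0394]
green top 7368 [0.4031 0.2432 0.1593] 234.77340698242188 [-0.0705  0.034  -0.0217]
world G->bore in tool axes [-0.0518  0.1011  0.1424]
yel 10817 [-0.0323 -0.0559 -0.0221] [0.0269 0.033  0.0191] [ 0.0012 -0.0197  0.0089]
```

View pics/w2.png

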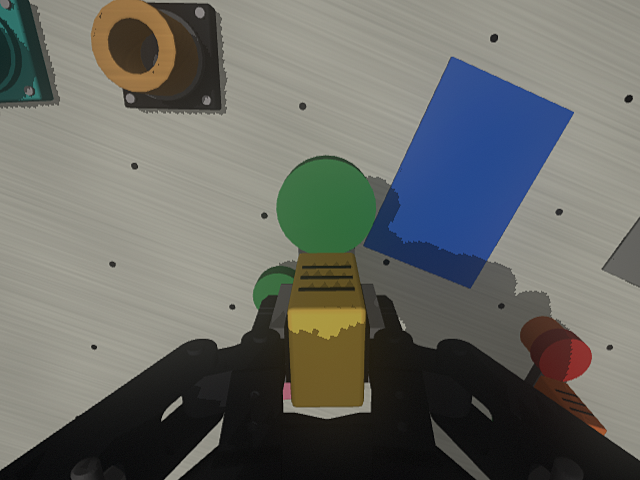

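The picture shows the brass rim at (133,45) and the held gauge straight, with its green collar at (327,205). The move fell short, most likely because the last joint hit its range, so the gauge has to be yawed as the base turns.

```bash
cat >> h.py <<'E'
def goto(px,py,pz,yawdeg):
    s=r.sense(); T=Ro.from_rotvec(s["eef_rot"]).as_matrix(); f=np.radians(yawdeg); c,q=np.cos(f),np.sin(f)
    D=np.array([[q,0,c],[-c,0,q],[0,-1,0]])
    print("t",round(s["time"],2),"pos",np.round(s["tool_pos"],4),"yaw",np.degrees(np.arctan2(T[1,2],T[0,2])).round(2),"tilt",np.degrees(np.arccos(-T[2,1])).round(2),"F",np.round(s["wrist_force"],1),"w",s["width"],"j",np.round(s["joints"],2))
    print("turn",Ro.from_matrix(T.T@D).as_rotvec().round(4),"shift cm",(100*T.T@(np.array([px,py,pz])-s["tool_pos"])).round(2))
E
python3 -c "
from h import *
goto(.4495,.1846,.1911,55)"
```

```text
t 5.6 pos [0.4493 0.1849 0.1912] yaw 21.47 tilt 1.74 F [-0.4 -0.3 -4.7] w 0.29756276474566806 j [ 0.37 -0.08 -0.11  1.55  0.03  3.14]
turn [-0.008  -0.5851 -0.0298] shift cm [0.04 0.01 0.01]
```

```bash
python3 -m inch '[0,-0.12,0,0,0,0,255, 0,-0.24,-0.01,0,0,0,255, 0,-0.36,-0.02,0,0,0,255, 0,-0.48,-0.02,0,0,0,255, -0.008,-0.585,-0.03,0,0,0,255, -0.008,-0.585,-0.03,0,0,0,255, -0.008,-0.585,-0.03,0,0,0,255]'
python3 -c "
from h import *
goto(.4696,.2815,.191,55)"
```

```text
time: 6.18
tool_pos: [0.4491, 0.1852, 0.1913]
eef_rot: [-1.517, 0.481, -0.481]
wrist_force: [0.4, 0.2, -3.9]
width: 0.3
t 6.18 pos [0.4491 0.1852 0.1913] yaw 54.84 tilt 0.01 F [ 0.4  0.2 -3.9] w 0.29951632924221466 j [ 0.39 -0.08 -0.11  1.55  0.    2.58]
turn [-0.0002 -0.0028  0.    ] shift cm [-3.87  0.03  9.06]
```

```bash
python3 -m inch '[0,0,0,-1,0,2,255, 0,0,0,-2,0,5,255, 0,0,0,-3.8,0,8,255, 0,0,0,-3.8,0,8,255, 0,0,0,-3.8,0,8,255, 0,0,0,-3.8,0,8,255]'
cat > look.py <<'E'
from h import *
import sys
np.set_printoptions(precision=4,suppress=True)
s=r.sense(); P=cam("wrist"); im,d=r.read_camera("wrist"); cv2.imwrite(f"pics/{sys.argv[1]}.png",im[:,:,::-1])
T=Ro.from_rotvec(s["eef_rot"]).as_matrix(); p=np.array(s["tool_pos"]); X=cloud(P,d); Y=(X-p)@T
hsv=cv2.cvtColor(im,cv2.COLOR_RGB2HSV); H,S,V=[hsv[...,i].astype(int) for i in range(3)]
def ell(m,nm,z):
    m=cv2.morphologyEx(m.astype(np.uint8),cv2.MORPH_OPEN,np.ones((3,3)))
    c=max(cv2.findContours(m,cv2.RETR_EXTERNAL,cv2.CHAIN_APPROX_NONE)[0],key=len); h=cv2.convexHull(c)
    e=cv2.fitEllipse(c); w=at_z(P,e[0],z); print(nm,m.sum(),e,"world",w,"tool",(w-p)@T); return w
rim=(np.hypot(X[...,0]-.515,X[...,1]-.347)<.045)&(abs(X[...,2]-.06)<.006)
B=ell(rim,"rim",.06)
g=(H>45)&(H<85)&(S>90)&(abs(Y[...,0])<.04)&(abs(Y[...,2]-.04)<.03)&(Y[...,1]<.05)&(Y[...,1]>.02)
print("green depth",np.percentile(Y[g][:,1],[5,50,95]))
G=ell(g,"green",p[2]-np.median(Y[g][:,1]))
print("bore from green, tool",(B-G)@T)
E
python3 look.py w3; python3 -c "
from h import *
goto(.4925,.3142,.19,55)"
```

```text
time: 6.68
tool_pos: [0.4637, 0.2723, 0.191]
eef_rot: [-1.518, 0.48, -0.479]
wrist_force: [-0.5, 0.7, -4.8]
width: 0.298
rim 4014 ((323.3905944824219, 92.7792739868164), (82.97367858886719, 88.66578674316406), 179.239013671875) world [0.515  0.3481 0.06  ] tool [-0.0016  0.1309  0.0917]
green depth [0.0308 0.0318 0.0329]
green 7545 ((326.1280822753906, 205.11163330078125), (96.64624786376953, 97.94021606445312), 95.408203125) world [0.4868 0.3046 0.1592] tool [0.0004 0.0318 0.0397]
bore from green, tool [-0.002   0.0992  0.0519]
t 6.73 pos [0.4637 0.2719 0.1912] yaw 54.91 tilt 0.02 F [ 0.3  0.1 -3.8] w 0.29636806508536767 j [ 0.53  0.04  0.02  1.54 -0.    2.71]
turn [ 0.0004 -0.0016  0.0001] shift cm [-0.08  0.12  5.11]
```

View pics/w3.png

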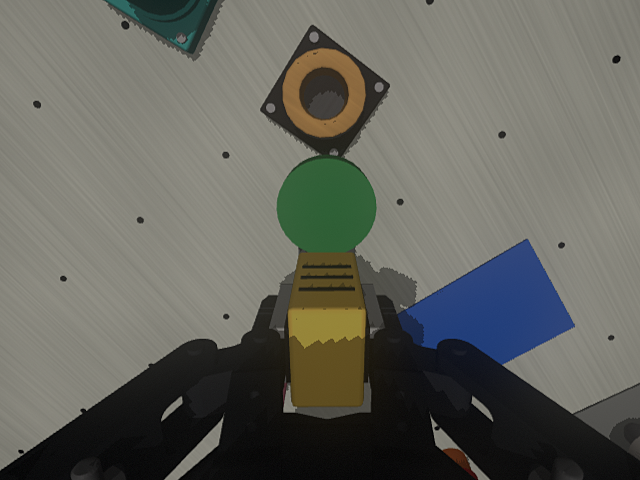

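The rim is at (323,93) and the green collar at (326,205), so the bore lies 52 mm ahead and 2 mm to the left of the plug in tool axes. I'll move over it and lower the taper into the mouth.

```bash
python3 -m inch '[0,0,0,-0.1,0,2,255, 0,0,0,-0.2,0,4.5,255, 0,0,0,-0.2,0,5.2,255, 0,0,0,-0.2,0,5.2,255, 0,0,0,-0.2,1.5,5.2,255, 0,0,0,-0.2,3,5.2,255, 0,0,0,-0.2,4.2,5.2,255, 0,0,0,-0.2,5,5.2,255, 0,0,0,-0.2,5.6,5.2,255, 0,0,0,-0.2,6.1,5.2,255, 0,0,0,-0.2,6.1,5.2,255]'
python3 -c "
from h import *
goto(.4920,.3153,.108,55)"
```

```text
time: 7.65
tool_pos: [0.4918, 0.3158, 0.1296]
eef_rot: [-1.518, 0.479, -0.478]
wrist_force: [-0.1, 0.4, -4.8]
width: 0.298
t 7.65 pos [0.4918 0.3158 0.1296] yaw 55.0 tilt 0.05 F [-0.1  0.4 -4.8] w 0.2981498729457933 j [ 0.57  0.16  0.02  1.43 -0.    2.75]
turn [ 0.0008  0.     -0.0001] shift cm [ 0.05  2.16 -0.03]
```

No lateral force on the way down. Inserting further, watching the force.

```bash
python3 -m inch '[0,0,0,0,0.2,0,255, 0,0,0,0,0.4,0,255, 0,0,0,0,0.6,0,255, 0,0,0,0,0.8,0,255, 0,0,0,0,0.9,0,255]'
python3 -m inch '[0,0,0,0,0.2,0,255, 0,0,0,0,0.4,0,255, 0,0,0,0,0.6,0,255, 0,0,0,0,0.8,0,255, 0,0,0,0,1.0,0,255, 0,0,0,0,1.0,0,255]'
python3 -c "
from h import *
goto(.4920,.3153,.108,55)"
```

```text
time: 8.07
tool_pos: [0.492, 0.3162, 0.1211]
eef_rot: [-1.517, 0.478, -0.478]
wrist_force: [-0.7, -0.5, -4.2]
width: 0.297
time: 8.57
tool_pos: [0.4919, 0.316, 0.1107]
eef_rot: [-1.518, 0.478, -0.478]
wrist_force: [-0.4, -0.1, -4.9]
width: 0.295
t 8.57 pos [0.4919 0.316  0.1107] yaw 55.02 tilt 0.03 F [-0.4 -0.1 -4.9] w 0.2949467650476616 j [ 0.57  0.16 -0.01  1.4  -0.    2.75]
turn [0.0006 0.0003 0.    ] shift cm [ 0.05  0.27 -0.05]
```

```bash
python3 -m inch '[0,0,0,0,0.1,0,255, 0,0,0,0,0.18,0,255, 0,0,0,0,0.18,0,255]'
python3 -m inch '[0,0,0,0,0.05,0,255, 0,0,0,0,0.1,0,255, 0,0,0,0,0.1,0,255, 0,0,0,0,0.1,0,255]'
```

```text
time: 8.82
tool_pos: [0.492, 0.3161, 0.1094]
eef_rot: [-1.517, 0.478, -0.478]
wrist_force: [0.9, -0.0, -4.5]
width: 0.297
time: 9.15
tool_pos: [0.492, 0.3162, 0.1085]
eef_rot: [-1.517, 0.478, -0.478]
wrist_force: [0.3, -1.1, -4.6]
width: 0.296
```

```bash
python3 -m inch '[0,0,0,0,0.05,0,255, 0,0,0,0,0.1,0,255, 0,0,0,0,0.1,0,255, 0,0,0,0,0.1,0,255]'
python3 -m inch '[0,0,0,0,0.05,0,255, 0,0,0,0,0.08,0,255, 0,0,0,0,0.08,0,255, 0,0,0,0,0.08,0,255]'
```

```text
time: 9.48
tool_pos: [0.4921, 0.3162, 0.1078]
eef_rot: [-1.517, 0.478, -0.479]
wrist_force: [-1.1, -0.3, -0.1]
width: 0.294
time: 9.82
tool_pos: [0.4921, 0.3162, 0.1078]
eef_rot: [-1.517, 0.477, -0.479]
wrist_force: [-3.6, -2.6, 5.1]
width: 0.293
```

The collar is home on the rim, with the force change at about 10 N and TCP z at 0.1078. I'll draw it out, shift 80 mm forward and approach with the no-go plug.

```bash
python3 -m inch '[0,0,0,0,-0.3,0,255, 0,0,0,0,-1,0,255, 0,0,0,0,-2,0,255, 0,0,0,0,-3.5,0,255, 0,0,0,0,-5,0,255, 0,0,0,0,-6,0,255, 0,0,0,0,-6,0,255, 0,0,0,0,-6,2,255, 0,0,0,0,-6,4,255, 0,0,0,0,-6,6,255, 0,0,0,0,-6,7.5,255, 0,0,0,0,-6,8,255]'
python3 -m inch '[0,0,0,0,0.5,0,255, 0,0,0,0,1.2,0,255, 0,0,0,0,1.8,0,255, 0,0,0,0,2.3,0,255, 0,0,0,0,2.6,0,255, 0,0,0,0,2.6,0,255, 0,0,0,0,2.6,0,255]'
python3 -c "
from h import *
goto(.5380,.3817,.1338,55)"
```

```text
time: 10.82
tool_pos: [0.5385, 0.3831, 0.1652]
eef_rot: [-1.518, 0.478, -0.477]
wrist_force: [0.2, -0.2, -4.8]
width: 0.293
time: 11.4
tool_pos: [0.5377, 0.3814, 0.1408]
eef_rot: [-1.517, 0.478, -0.478]
wrist_force: [-0.1, -0.7, -3.2]
width: 0.295
t 11.4 pos [0.5377 0.3814 0.1408] yaw 55.01 tilt 0.01 F [-0.1 -0.7 -3.2] w 0.29465644405705993 j [ 0.62  0.34  0.26  1.49 -0.    2.8 ]
turn [0.     0.0002 0.0002] shift cm [0.01 0.7  0.04]
```

```bash
python3 -m inch '[0,0,0,0,0.2,0,255, 0,0,0,0,0.4,0,255, 0,0,0,0,0.55,0,255, 0,0,0,0,0.55,0,255, 0,0,0,0,0.55,0,255]'
python3 -m inch '[0,0,0,0,0.05,0,255, 0,0,0,0,0.1,0,255, 0,0,0,0,0.1,0,255, 0,0,0,0,0.1,0,255]'
python3 -c "
from h import *
im,d=r.read_camera('scene'); c=im[270:360,330:450]; cv2.imwrite('pics/s2.png',cv2.resize(c,None,fx=6,fy=6,interpolation=cv2.INTER_CUBIC)[:,:,::-1])"
```

```text
time: 11.82
tool_pos: [0.5379, 0.3817, 0.1351]
eef_rot: [-1.518, 0.478, -0.478]
wrist_force: [-0.1, 0.2, -4.3]
width: 0.296
time: 12.15
tool_pos: [0.538, 0.3818, 0.1344]
eef_rot: [-1.517, 0.478, -0.478]
wrist_force: [-0.5, 0.2, -3.3]
width: 0.299
```

View pics/s2.png

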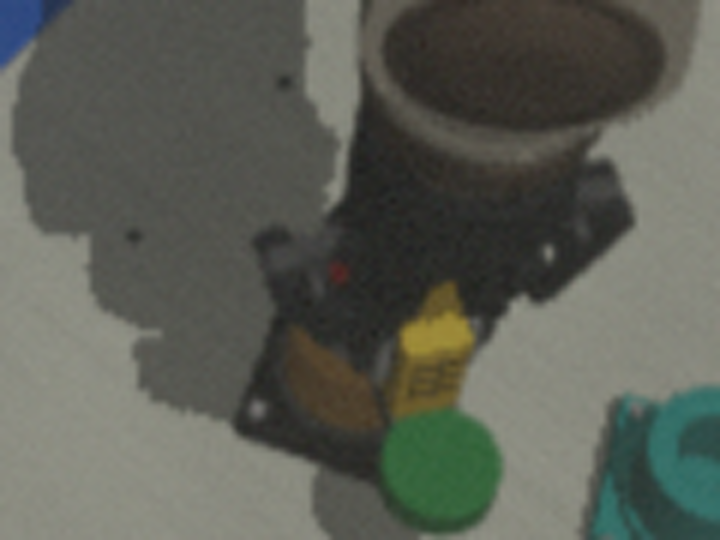

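The crop shows the go end (green, at (440,470)) clear of the sleeve, with the red end hidden over the sleeve and the gauge level. Pressing down lightly.

```bash
python3 -m inch '[0,0,0,0,0.05,0,255, 0,0,0,0,0.1,0,255, 0,0,0,0,0.1,0,255, 0,0,0,0,0.1,0,255]'
python3 -m inch '[0,0,0,0,0.04,0,255, 0,0,0,0,0.08,0,255, 0,0,0,0,0.08,0,255, 0,0,0,0,0.08,0,255]'
```

```text
time: 12.53
tool_pos: [0.5381, 0.382, 0.1341]
eef_rot: [-1.516, 0.477, -0.479]
wrist_force: [-0.5, 0.9, 5.9]
width: 0.302
time: 12.87
tool_pos: [0.5382, 0.3821, 0.1341]
eef_rot: [-1.515, 0.477, -0.479]
wrist_force: [-0.6, 1.1, 10.2]
width: 0.299
```

The no-go plug sits on the rim: TCP z is 0.1341 against 0.1338 expected, pressed with about 15 N, and it does not enter. I'll lift off and go back to the mat.

```bash
python3 -m inch '[0,0,0,0,0,0,255, 0,0,0,0,-0.3,0,255, 0,0,0,0,-1.5,0,255, 0,0,0,0,-3,0,255, 0,0,0,0,-5,0,255, 0,0,0,0,-6,0,255, 0,0,0,0,-6,0,255]'
python3 -m inch '[0,0.04,0,1,0,-2,255, 0,0.1,0,3,0,-5,255, 0,0.16,0,5,0,-8.5,255, 0,0.22,0,7,0,-12,255, 0,0.28,0,9,0,-15.5,255, 0,0.34,0,11,0,-19,255, 0,0.4,0,13,0,-22.5,255, 0,0.46,0,14,0,-24.5,255, 0,0.52,0,14.6,0,-25.4,255, 0,0.524,0,14.6,0,-25.4,255, 0,0.524,0,14.6,0,-25.4,255, 0,0.524,0,14.6,0,-25.4,255]'
python3 - <<'E'
from h import *
goto(.512,.090,.0770,25)
P=cam("wrist"); im,d=r.read_camera("wrist"); cv2.imwrite("pics/w4.png",im[:,:,::-1])
for o in r.tip_of("wrist","blue_mat")[:2]: print(o["p"],at_z(P,o["centre"],0))
E
```

```text
time: 13.45
tool_pos: [0.5386, 0.3822, 0.1952]
eef_rot: [-1.515, 0.476, -0.48]
wrist_force: [0.3, 0.5, -4.3]
width: 0.293
time: 14.45
tool_pos: [0.5118, 0.0904, 0.1918]
eef_rot: [-1.385, 0.881, -0.88]
wrist_force: [-0.0, -0.4, -4.3]
width: 0.297
t 14.45 pos [0.5118 0.0904 0.1918] yaw 25.1 tilt 0.03 F [-0.  -0.4 -4.3] w 0.2973636809327736 j [ 0.17  0.   -0.03  1.54  0.    2.88]
turn [ 0.0005  0.0017 -0.0003] shift cm [ 0.05 11.48  0.  ]
0.69 [ 0.55051105 -0.20559657  0.        ]
```

View pics/w4.png

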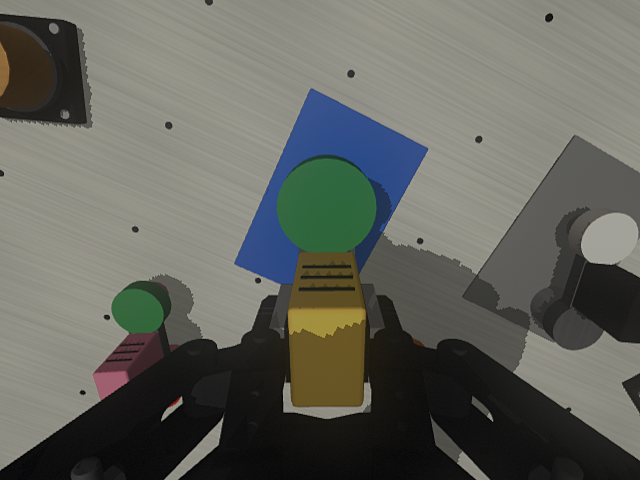

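The gauge is over the mat, with the green collar at (327,205) inside the blue. The black gauge is undisturbed, and the network's mat hit this time was the grey mat, so I'm ignoring it. Lowering.

```bash
python3 -m inch '[0,0,0,0,3,0,255, 0,0,0,0,6,0,255, 0,0,0,0,8.5,0,255, 0,0,0,0,10,0,255, 0,0,0,0,10.8,0,255, 0,0,0,0,11.1,0,255, 0,0,0,0,11.3,0,255, 0,0,0,0,11.3,0,255]'
python3 -m inch '[0,0,0,0,0.08,0,255, 0,0,0,0,0.15,0,255, 0,0,0,0,0.15,0,255, 0,0,0,0,0.15,0,255]'
python3 -m inch '[0,0,0,0,0.08,0,255, 0,0,0,0,0.1,0,255, 0,0,0,0,0.1,0,255]'
```

```text
time: 15.22
tool_pos: [0.5124, 0.0903, 0.0801]
eef_rot: [-1.384, 0.881, -0.882]
wrist_force: [-1.1, -0.4, -4.3]
width: 0.298
time: 15.55
tool_pos: [0.5121, 0.0899, 0.0783]
eef_rot: [-1.384, 0.882, -0.883]
wrist_force: [1.2, -0.4, -3.7]
width: 0.299
time: 15.8
tool_pos: [0.5122, 0.0899, 0.0773]
eef_rot: [-1.384, 0.881, -0.883]
wrist_force: [-0.8, 0.4, -1.9]
width: 0.297
```

```bash
python3 -m inch '[0,0,0,0,0.06,0,255, 0,0,0,0,0.06,0,255, 0,0,0,0,0.06,0,255]'
python3 -m inch '[0,0,0,0,0,0,170, 0,0,0,0,0,0,140, 0,0,0,0,0,0,100, 0,0,0,0,0,0,50, 0,0,0,0,0,0,0, 0,0,0,0,0,0,0, 0,0,0,0,0,0,0, 0,0,0,0,0,0,0]'
```

```text
time: 16.05
tool_pos: [0.5124, 0.09, 0.0771]
eef_rot: [-1.384, 0.881, -0.883]
wrist_force: [1.4, 1.3, 4.8]
width: 0.296
time: 16.72
tool_pos: [0.5119, 0.0899, 0.0763]
eef_rot: [-1.385, 0.882, -0.882]
wrist_force: [0.1, -0.4, -0.1]
width: 0.998
```

```bash
python3 -m inch '[0,0,0,0,-1,0,0, 0,0,0,0,-3,0,0, 0,0,0,0,-6,0,0, 0,0,0,0,-10,0,0, 0,0,0,0,-14,0,0, 0,0,0,0,-17,0,0, 0,0,0,0,-17,0,0, 0,0,0,0,-17,0,0]'
python3 - <<'E'
from h import *
np.set_printoptions(precision=4,suppress=True)
P=cam("wrist"); im,d=r.read_camera("wrist"); cv2.imwrite("pics/w5.png",im[:,:,::-1])
X=cloud(P,d);hsv=cv2.cvtColor(im,cv2.COLOR_RGB2HSV); H,S,V=[hsv[...,i].astype(int) for i in range(3)]
near=np.hypot(X[...,0]-.512,X[...,1]-.09)<.08
for nm,m in [("green",(H>45)&(H<85)&(S>110)),("red",((H<6)|(H>172))&(S>130)),("yel",(H>20)&(H<35)&(S>110))]:
    m=m&near&(X[...,2]>.035); print(nm,m.sum(),np.median(X[m],0),np.percentile(X[m][:,2],[5,95]))
for n in ["spare_grip","gauge_grip"]:
    for o in r.tip_of("wrist",n)[:3]: print(n,o["p"],at_z(P,o["centre"],.073))
goto(.512,.09,.24,25)
E
```

```text
time: 17.38
tool_pos: [0.5126, 0.09, 0.2491]
eef_rot: [-1.382, 0.879, -0.885]
wrist_force: [-0.5, -0.2, -0.6]
width: 1.0
green 1901 [0.5485 0.1064 0.045 ] [0.0437 0.0464]
red 769 [0.4711 0.0663 0.045 ] [0.0438 0.0462]
yel 1567 [0.5134 0.0891 0.0969] [0.0951 0.0981]
spare_grip 0.74 [ 0.5558 -0.1279  0.073 ]
gauge_grip 0.96 [ 0.371  -0.0506  0.073 ]
gauge_grip 0.75 [0.5121 0.0887 0.073 ]
gauge_grip 0.59 [0.3419 0.1808 0.073 ]
t 17.53 pos [0.5115 0.0899 0.2454] yaw 25.0 tilt 0.08 F [ 0.1 -0.7 -0.6] w 1.0001909447661523 j [ 0.17  0.01  0.09  1.65 -0.    2.88]
turn [ 0.0014 -0.     -0.0002] shift cm [0.01 0.54 0.05]
```

View pics/w5.png

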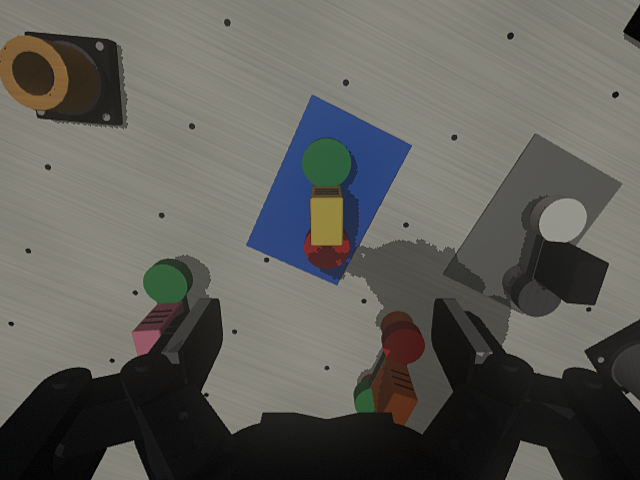

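The gauge stands upright on the blue mat, its handle at (326,220), with the gripper clear and the black gauge in place. Handing in.

```bash
python3 -c "
from station import r
print(r.sign_off())"
```

```text
the job is handed in; nothing more can be done
None
```

The bore check is done and handed in at about 17.5 s of the 48 s allowed; no verdict was reported.

- **Go plug:** it slid into the brass sleeve with almost no side force until the collar met the rim at about 10 N. The foot was then about 26 mm below the rim.
- **No-go plug:** set on the same mouth, it stopped at the rim, with tool height 0.1341 m against 0.1338 m expected. I pressed it with about 10–15 N and it did not enter. The wrist camera could not see this plug, so its centring rests on the measured geometry.
- **Gauge on the mat:** it stands upright on the blue mat, released. The handle is at about (0.513, 0.089), within a few millimetres of the mat's centre at (0.512, 0.090). Both collars are at the same height, 0.045 m.
- **Black-handled gauge:** it is within about 3 mm of its first reading, which is measurement noise.

**What went wrong or disagreed:**
- The first move to the sleeve fell short because the last joint reached the end of its range (3.14 rad), which tilted the gauge 1.7° in the air. I turned the gauge to a new heading and carried on.
- The top and scene cameras differed by about 4 mm in y; the wrist camera settled the position.
- One late network reading for the blue mat was actually the grey mat, so I ignored it.

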